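# Snap the biscuit box shut and close its vent

### The arm

A 6-joint arm with a two-finger parallel gripper is mounted at the origin on a cart in front of the work surface, level with it; the furniture and walls round the work are solid. World frame = base frame: x ahead of the robot, y to its left, z up, the work surface at z = 0. Lengths are in m, angles in rad, forces in N, time in s.
With the tool pointing down it reaches from about 0.25 to 0.85 m from the base axis. Payload 12.5 kg.
Tool frame: the origin (TCP) lies on the centre line of the jaws, within the pads' length; the fingertips stand 8 mm ahead of it and the grasp point (between the pads) lies 11 mm behind it; x points along the fingers, y is the direction in which the jaws open and shut, and the axes are right-handed (so a half turn about x gives the same grasp; the last joint's range is limited). The gripper opens to 93 mm and grips with 3 to 60 N. Pads are 15 mm wide; open, the fingers measure 128 mm over their backs; the gripper's body (75 mm by 188 mm) begins 65 mm behind the grasp point.
Start: joints at [-1.251, 0.351, 1.652, -0, 1.139, -0.085], TCP at [0.217, -0.506, 0.227] pointing down, gripper open.
Joint ranges: [-2.75, 2.75], [-0.79, 2.1], [0.01, 2.65], [-1.57, 4.71], [0.07, 3.14], [-2.87, 2.87]. Speed limits (rad/s): [2.22, 2.22, 2.79, 3.14, 3.14, 3.14].

### API

Orientations are given as a rotation vector (axis times angle).
In Python, from workcell import manip gives the robot as it stands. The module is installed in compiled form; this text tells all that it offers.
- The arm moves only by the tool play_rows, never from a script. Its argument "plan" is a list of rows, each an object of numbers: "dx", "dy", "dz": the shift along the tool's x, y, z in cm; "rx", "ry", "rz": the turn, a rotation vector about the tool's x, y, z in degrees; "jaw": the opening in per cent of the stroke, from 0 (shut) to 100 (fully open). In form: [{"dx": .., "dy": .., "dz": .., "rx": .., "ry": .., "rz": .., "jaw": ..}, ...]. A call has 1 to 8 rows; each row shifts and turns the commanded pose from where the row before left it, along the tool's axes as they then stand; what a row does not reach is not made up. A row lasts 1/10 s, in which the tool goes at most 50 mm and 8.59 degrees, less where a joint would pass 70% of its speed; a pose out of reach is approached as far as the arm can. A call with a gripper value outside its range is refused whole. The fingers move at their own pace and stop on an object; "force" is the grip in N (left out, the last holds). Time passes only in rows, so rows that do not move let the fingers close. It gives the time, the measured TCP pose, the force and the opening at its end, in the units of the state.
- manip.observe(): the state, without advancing time (a new reading comes with each control period).
- manip.capture(name): name is "side" or "top"; returns the picture (384x512x3 uint8, red, green, blue); there is no depth.
- manip.camera_info(name): a dict with "fov_y" (degrees; the focal length in pixels is half the picture's height over the tangent of half this angle, whatever the lens; pixels are square), "cx", "cy" (the principal point, pixels), "k1" (the pictures are not rectified: a ray, as slopes to the right and down, at radius r is drawn at 1 + k1 r^2 times it, then the intrinsics apply), "world_to_cam" (4x4, takes a point from world to camera coordinates). Camera axes: x right, y down, z forward; pixel columns grow to the right and rows downward; lengths in m; the calibration is good to about 2 mm. A picture is of the moment at which its call begins. camera_info takes no time and is no camera call.
- manip.sign_off(): hands the job in, once; it reports no verdict.
The state is a dict: "time": time; "q": joint angles; "qvel": joint speeds; "effort": joint torques, N m; "tcp_pos": TCP position; "tool_rot": TCP orientation; "ft_force": force on the tool from outside, world axes, zero at the start; "wrist_torque": the same for the moment, N m; "gripper_width": finger opening in m.
Only numpy, scipy, OpenCV 4.12 (cv2) and the standard library are available. Lean on these libraries where they do the work, as an engineer would, in place of code of your own. Each camera call takes 0.05 s, during which the arm holds its last target.

### The job

Close the biscuit box airtight: press down round the lid's teal rim until each of the three sides that stand up has clicked down flat, and only after that push the orange vent plug in the lid fully in (until then it must stay open, to let the trapped air out). Only press: the box stays standing where it is, nothing is picked up, and the things around it are left undisturbed.

Things in the scene. Friction and masses are not known exactly. Their poses are not given: they have to be found in the camera images.
- biscuit_box: Square clear plastic food box of round biscuits, with a teal-rimmed lid on it: 130 x 130 mm over the lid, 104 x 104 mm at the foot, 68 mm high to the top of the shut rim, 0.6 kg, loose. Origin: centre of its underside; z up, x and y square to its sides; it may stand at any yaw. The worktop's front edge and the cabinets run along (x, y) = (0.26, 0.97); a tall lamp stands behind the box, to the right.
- lid_middle (a point): Middle of the lid's frosted panel (79 mm square), 64.5 mm above the box's underside; axes as the box's. Round the panel run four teal rim sides, each 25 mm wide, mitred at the corners. The side towards -y, with two small straps on its skirt, is already hooked on, flat and fixed. The other three (towards +x, +y and -x) stand up.
- rim_a (a joint): Snap side of the rim towards the box's +x: its angle in rad about its inner edge (40 mm from the lid's middle, 63 mm above the underside). 0 to 0.03 = flat, clicked shut; 0.42 = standing up, outer edge 10 mm too high. Pressed at its ridges it resists with up to about 10 N, passes the catch about half way and stays down; let go before that, it springs up again.
- rim_a_press (a point): Middle of three fine grip ridges on top of that side (+x), where to press: midway along the side, 55 mm from the lid's middle, 10 mm from the outer edge. It moves with the side: 68 mm above the underside when shut, about 73 mm when up. With the side shut, its x axis points outward and its y axis along the side.
- rim_b (a joint): Snap side of the rim towards the box's +y: its angle in rad about its inner edge (40 mm from the lid's middle, 63 mm above the underside). 0 to 0.03 = flat, clicked shut; 0.42 = standing up, outer edge 10 mm too high. Pressed at its ridges it resists with up to about 10 N, passes the catch about half way and stays down; let go before that, it springs up again.
- rim_b_press (a point): Middle of three fine grip ridges on top of that side (+y), where to press: midway along the side, 55 mm from the lid's middle, 10 mm from the outer edge. It moves with the side: 68 mm above the underside when shut, about 73 mm when up. With the side shut, its x axis points outward and its y axis along the side.
- rim_c (a joint): Snap side of the rim towards the box's -x: its angle in rad about its inner edge (40 mm from the lid's middle, 63 mm above the underside). 0 to 0.03 = flat, clicked shut; 0.42 = standing up, outer edge 10 mm too high. Pressed at its ridges it resists with up to about 10 N, passes the catch about half way and stays down; let go before that, it springs up again.
- rim_c_press (a point): Middle of three fine grip ridges on top of that side (-x), where to press: midway along the side, 55 mm from the lid's middle, 10 mm from the outer edge. It moves with the side: 68 mm above the underside when shut, about 73 mm when up. With the side shut, its x axis points outward and its y axis along the side.
- vent_plug (a joint): Orange rubber vent plug in the lid panel: how far it stands out of its seat, in m. 0 = pushed fully home, about 0.005 = open. It slides straight down against a friction of 4 N, stays where it is left, and stops hard at 0.
- vent_top (a point): Centre of the top of the orange vent plug's head (23 mm across): at x = +12 mm, y = -21 mm in the box's frame, 69.6 mm above the box's underside when shut, up to 6 mm higher when open.
- cup_a: White coffee cup with a red line, 62 mm across, 52 mm high, on a slate coaster at the right front; origin at its underside.
- sugar_tin: White sugar canister with a knobbed lid, 70 mm across, 85 mm high, left of the box; origin at its underside.
- coffee_jar: Glass jar of coffee with a dark lid, 83 mm across, 130 mm high, behind the box; origin at its underside.
- cinnamon: Spice jar with a yellow cap, 45 mm across, 100 mm high, left of the box; origin at its underside.

How it is judged:
On the way, in this order (a step that is already met when the one before it is completed fails the run):
1. all three rim sides clicked shut while the vent plug still stands open (value of joint each of rim_a, rim_b, rim_c below 0.06 rad and value of joint vent_plug above 0.003 m), for 0.2 s.
2. the vent plug pushed fully in (value of joint vent_plug below 0.0015 m), for 0.2 s.
At the end, for the whole second after the job is handed in: All three snap sides of the rim are shut (within 0.06 rad of flat, i.e. 1.5 mm at the outer edge), the vent plug is in to within 1.5 mm, and the box stands flat and still on the worktop within 40 mm of where it stood (value of joint each of rim_a, rim_b, rim_c below 0.06 rad and value of joint vent_plug below 0.0015 m and angle between biscuit_box's own z axis and vertical below 0.05 rad and height (world z) of biscuit_box below 0.004 m and distance of biscuit_box from where it was at the start of the episode below 0.04 m and linear speed of biscuit_box below 0.02 m/s); the robot touches nothing.
It fails at once if the vent plug is pushed in while a rim side still stands up (value of joint vent_plug below 0.002 m and value of joint any of rim_a, rim_b, rim_c above 0.12 rad).
It fails at once if the biscuit box is lifted or tipped (height (world z) of biscuit_box above 0.012 m or angle between biscuit_box's own z axis and vertical above 0.15 rad).
It fails at once if the biscuit box is pushed more than 40 mm from its place (distance of biscuit_box from where it was at the start of the episode above 0.04 m).
It fails at once if one of the things around the box is picked up, knocked over or moved more than 30 mm (distance of any of cup_a, sugar_tin, coffee_jar, cinnamon from where it was at the start of the episode above 0.03 m).
It also fails if it takes over 48 s, if anything falls off the work surface, if the arm or the gripper's body presses on something with over 40 N, if the wrist force passes 120 N, or if a joint passes its speed limit or range.

## Working session

There is one attempt and no reset: what is moved stays moved. The work goes in short steps, Python scripts to look and compute and a tool call to move; the robot and the scene stay as the last step left them, time stands still between calls to the robot, and variables do not carry over. Pictures are saved under pics/ and viewed, and the job is handed in when it is done.

Besides the shell and the picture viewer there is one more tool, called as name(argument=value, ...) on one line, values as JSON. play_rows: Moves the arm, as the interface text tells. Its arguments: {"type":"object","properties":{"plan":{"type":"array","items":{"type":"object","properties":{"dx":{"type":"number"},"dy":{"type":"number"},"dz":{"type":"number"},"rx":{"type":"number"},"ry":{"type":"number"},"rz":{"type":"number"},"jaw":{"type":"number"}}}},"force":{"type":"number"}},"required":["plan"]}

```bash
mkdir -p pics; python3 - <<'E'
from workcell import manip
import cv2
print(manip.observe())
for n in("side","top"):
    im=manip.capture(n); cv2.imwrite(f"pics/{n}0.png",im[:,:,::-1]); print(n,manip.camera_info(n))
E
```

```text
{'time': 0.0, 'q': array([-1.25059216e+00,  3.51235680e-01,  1.65240835e+00,  3.64933458e-06,
        1.13911449e+00, -8.46051315e-02]), 'qvel': array([-0.0002997 , -0.0008511 ,  0.00059592,  0.00085326,  0.00038636,
       -0.0004179 ]), 'effort': array([ 6.54090327e-04, -4.97319818e+01, -2.85258096e+01,  6.99603371e-02,
        2.57293327e-02, -7.43629721e-05]), 'tcp_pos': array([ 0.2165307 , -0.50522184,  0.22610771]), 'tool_rot': array([ 1.99912302,  0.41145776, -1.99939595]), 'ft_force': array([-0.49747236,  0.04536146, -0.28727192]), 'wrist_torque': array([ 0.0197973 ,  0.01105237, -0.00416694]), 'gripper_width': 0.09272713987170444}
side {'fov_y': 53.88260418972632, 'cx': 252.58469725568852, 'cy': 197.21113163107842, 'k1': -0.10089007804672365, 'world_to_cam': array([[ 0.96718203, -0.25405249, -0.00403213, -0.57617418],
       [-0.19439616, -0.72966435, -0.65559139,  0.05540091],
       [ 0.16361253,  0.63486004, -0.75510507,  0.90577556],
       [ 0.        ,  0.        ,  0.        ,  1.        ]])}
top {'fov_y': 51.62421625499911, 'cx': 258.0933851560095, 'cy': 185.99516818267335, 'k1': -0.0532093994712842, 'world_to_cam': array([[ 1.12468728e-02, -9.99936726e-01,  2.29007163e-04,
        -1.66057538e-01],
       [-9.91615578e-01, -1.11827638e-02, -1.28738070e-01,
         5.60470387e-01],
       [ 1.28732485e-01,  1.22081362e-03, -9.91678606e-01,
         9.02012307e-01],
       [ 0.00000000e+00,  0.00000000e+00,  0.00000000e+00,
         1.00000000e+00]])}
```

View pics/side0.png

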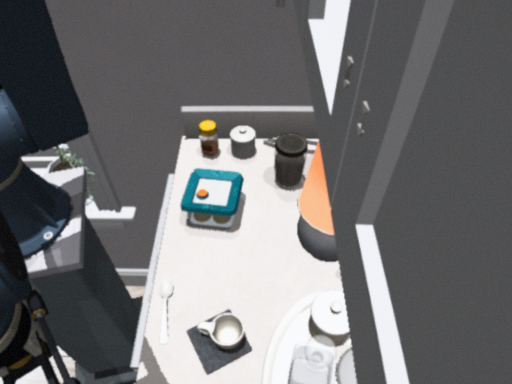

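View pics/top0.png

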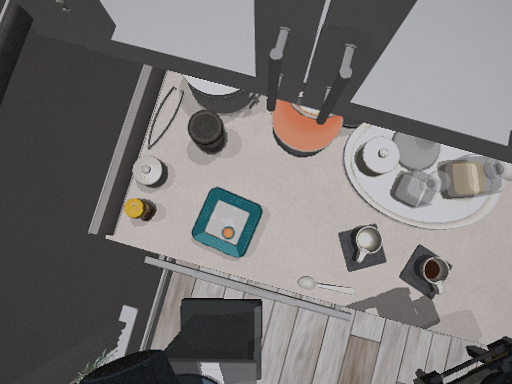

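```bash
cat > h.py <<'E'
from workcell import manip
import cv2, numpy as np
def K(n):
    c=manip.camera_info(n); f=192/np.tan(np.radians(c['fov_y']/2)); return c,f
def ray(n,uv):
    c,f=K(n); d=(np.array(uv,float)-[c['cx'],c['cy']])/f
    rd=np.linalg.norm(d); r=rd
    for _ in range(30): r=rd/(1+c['k1']*r*r)
    s=d*(r/rd if rd>0 else 1); W=c['world_to_cam']; R=W[:3,:3]
    return -R.T@W[:3,3], R.T@np.array([s[0],s[1],1])
def onz(n,uv,z):
    o,d=ray(n,uv); return o+d*(z-o[2])/d[2]
def tri(a,b):
    A=np.zeros((3,3));y=np.zeros(3)
    for n,uv in(("side",a),("top",b)):
        o,d=ray(n,uv); d=d/np.linalg.norm(d); P=np.eye(3)-np.outer(d,d); A+=P;y+=P@o
    return np.linalg.solve(A,y)
def proj(n,p):
    c,f=K(n); q=c['world_to_cam']@np.append(p,1); s=q[:2]/q[2]; return s*(1+c['k1']*(s@s))*f+[c['cx'],c['cy']]
E
python3 - <<'E'
from h import *
t=cv2.imread('pics/top0.png'); s=cv2.imread('pics/side0.png')
cv2.imwrite('pics/tz.png',cv2.resize(t[170:270,175:285],None,fx=6,fy=6,interpolation=cv2.INTER_CUBIC)[:600,:])
cv2.imwrite('pics/sz.png',cv2.resize(s[160:240,170:255],None,fx=7,fy=7,interpolation=cv2.INTER_CUBIC))
for n,im,roi in(('top',t,(170,280,175,285)),('side',s,(150,240,170,260))):
    h=cv2.cvtColor(im,cv2.COLOR_BGR2HSV)
    for nm,lo,hi in(('teal',(80,90,20),(105,255,255)),('or',(4,120,120),(18,255,255))):
        m=cv2.inRange(h,lo,hi); k=np.zeros_like(m);k[roi[0]:roi[1],roi[2]:roi[3]]=255;m&=k
        cs,_=cv2.findContours(m,cv2.RETR_CCOMP,cv2.CHAIN_APPROX_NONE)
        for c in cs:
            if cv2.contourArea(c)>15:
                M=cv2.moments(c);print(n,nm,cv2.contourArea(c),M['m10']/M['m00'],M['m01']/M['m00'],cv2.minAreaRect(c)); 
                if n=='top' and nm=='teal':print([onz('top',q,0.07)[:2].round(4) for q in cv2.boxPoints(cv2.minAreaRect(c))])
E
```

```text
top teal 3098.0 226.635409941898 222.0363675489563 ((226.44827270507812, 222.1206817626953), (57.1182975769043, 57.64352798461914), 23.198591232299805)
[array([ 0.4399, -0.0056]), array([ 0.5604, -0.0536]), array([ 0.5104, -0.1738]), array([ 0.3915, -0.1243])]
top teal 1358.5 226.62887989203776 222.04146730462517 ((226.6164093017578, 222.01968383789062), (37.44792938232422, 38.24956130981445), 23.629379272460938)
[array([ 0.4521, -0.0344]), array([ 0.5317, -0.067 ]), array([ 0.4985, -0.1454]), array([ 0.4197, -0.1122])]
top or 58.5 227.76638176638176 232.34472934472933 ((227.75003051757812, 232.25003051757812), (8.485280990600586, 9.192388534545898), 45.0)
side teal 2243.5 212.4392689993314 192.12450783745635 ((211.49432373046875, 191.552978515625), (58.20260238647461, 44.17573928833008), 6.115502834320068)
side teal 955.5 212.06384092098378 191.55555555555554 ((211.56851196289062, 191.3493194580078), (39.30913543701172, 28.21255111694336), 6.009005546569824)
side or 39.5 201.9029535864979 192.957805907173 ((202.0, 193.0), (6.0, 8.0), 90.0)
```

View pics/tz.png

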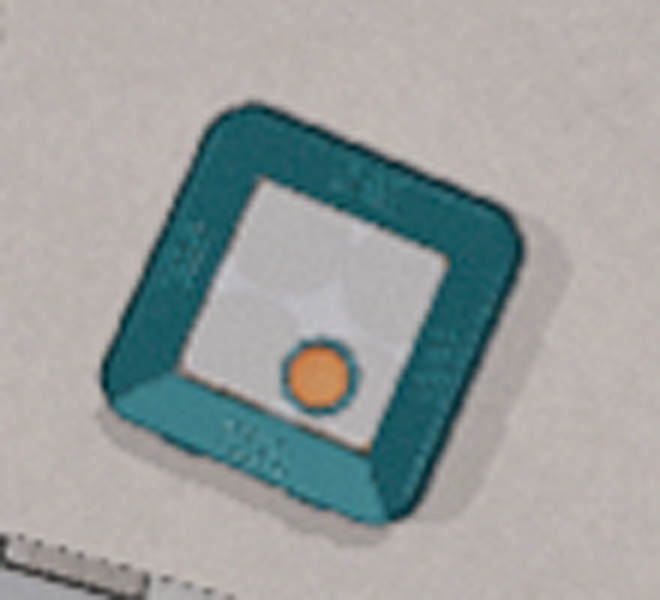

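View pics/sz.png

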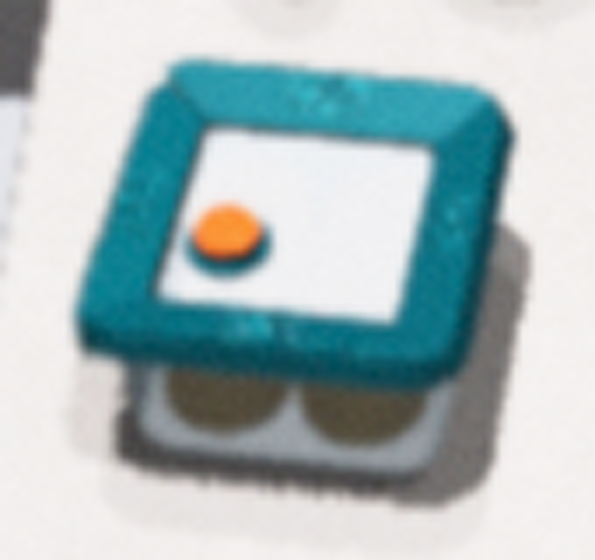

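```bash
cat >> h.py <<'E'
from scipy.spatial.transform import Rotation as Ro
E
python3 - <<'E'
from h import *
ct=onz('top',(226.62,222.03),.0645);cs=onz('side',(211.9,191.5),.0645)
print('panel centre',ct,cs,tri((211.9,191.5),(226.62,222.03)))
for z in(.0745,): print('plug',onz('top',(227.77,232.34),z),onz('side',(201.9,192.96),z),tri((201.9,192.96),(227.77,232.34)))
c=(ct+cs)/2
for y in(-112.3,):
    r=Ro.from_euler('z',y,degrees=True)
    for nm,p in dict(a=(.055,0,.073),b=(0,.055,.073),c=(-.055,0,.073),v=(.012,-.021,.0745)).items():
        w=c*[1,1,0]+r.apply(p); print(nm,w.round(4),proj('top',w).round(1),proj('side',w).round(1))
o=manip.observe();print(Ro.from_rotvec(o['tool_rot']).as_matrix().round(3))
for nm,uv,z in(('lamp',(305,155),0),('lamptop',(308,120),.3),('jar',(206,128),.13),('tin',(150,170),.085),('cin',(135,210),.1)):print(nm,onz('top',uv,z))
print('cabinet low edge', [onz('top',(272,110),z) for z in(.3,.5)])
E
```

```text
panel centre [ 0.47546673 -0.08935525  0.0645    ] [ 0.47447511 -0.09023392  0.0645    ] [ 0.47503858 -0.0892423   0.06338979]
plug [ 0.45213816 -0.09319264  0.0745    ] [ 0.45067181 -0.09777206  0.0745    ] [ 0.45157178 -0.09274278  0.06892653]
a [ 0.4541 -0.1407  0.073 ] [249.  231.7] [206.8 207.1]
b [ 0.5259 -0.1107  0.073 ] [236.2 199.6] [235.3 191.1]
c [ 0.4958 -0.0389  0.073 ] [204.1 212.5] [216.4 172.1]
v [ 0.451  -0.0929  0.0745] [227.6 232.9] [201.7 191.4]
[[-0.     0.394 -0.919]
 [ 0.001 -0.919 -0.394]
 [-1.    -0.001 -0.   ]]
lamp [ 0.64594476 -0.27530766  0.        ]
lamptop [ 0.64450769 -0.24535089  0.3       ]
jar [ 0.67581827 -0.04533233  0.13      ]
tin [0.58968122 0.08496107 0.085     ]
cin [0.49782538 0.10989286 0.1       ]
cabinet low edge [array([ 0.66170321, -0.18276147,  0.3       ]), array([ 0.59565152, -0.17619752,  0.5       ])]
```

play_rows(plan=[{"dy": -2.4,"dz": -3.6,"jaw": 0},{"dy": -2.4,"dz": -3.6,"jaw": 0},{"dy": -2.4,"dz": -3.6,"jaw": 0},{"dy": -2.4,"dz": -3.6,"jaw": 0},{"dy": -2.4,"dz": -3.6,"jaw": 0},{"dy": -2.4,"dz": -3.6,"jaw": 0},{"dy": -2.4,"dz": -3.6,"jaw": 0},{"dy": -2.4,"dz": -3.6,"jaw": 0}], force=20)

```text
schema error: expected keys dx, dy, dz, rx, ry, rz, jaw
```

play_rows(plan=[{"rx": -8},{"rx": -8},{"rx": -8},{"rx": -8},{"rx": -8},{"rx": -4.5},{"dx": 0}])

```text
schema error: expected keys dx, dy, dz, rx, ry, rz, jaw
```

```bash
cat > st.py <<'E'
from h import *
import sys
o=manip.observe();R=Ro.from_rotvec(o['tool_rot']).as_matrix();p=o['tcp_pos']
tip=p+R[:,0]*.008
print('t',round(o['time'],2),'tip',tip.round(4),'F',o['ft_force'].round(2),'yang',np.degrees(np.arctan2(R[1,1],R[0,1])).round(2),'x',R[:,0].round(4),'w',round(o['gripper_width'],4),'q',o['q'].round(2))
C=np.array([.475,-.0898]);r=Ro.from_euler('z',-112.3,degrees=True)
for nm,q in dict(a=(.055,0,.073),b=(0,.055,.073),c=(-.055,0,.073),v=(.012,-.021,.0745)).items():
    w=np.append(C,0)+r.apply(q); print(nm,'move cm (tool xyz)',(R.T@(w-tip)*100).round(2))
E
python3 st.py
```

```text
t 0.1 tip [ 0.2165 -0.5053  0.2182] F [-0.47  0.99  0.17] yang -66.81 x [-3.e-04  1.e-03 -1.e+00] w 0.0932 q [-1.25  0.35  1.65 -0.    1.14 -0.08]
a move cm (tool xyz) [ 14.54 -24.14 -36.2 ]
b move cm (tool xyz) [ 14.54 -24.07 -43.97]
c move cm (tool xyz) [ 14.55 -31.85 -44.04]
v move cm (tool xyz) [ 14.4  -28.65 -37.79]
```

All keys are needed.

play_rows(plan=[{"dx": 0,"dy": -2.4,"dz": -3.6,"rx": 0,"ry": 0,"rz": 0,"jaw": 0},{"dx": 0,"dy": -2.4,"dz": -3.6,"rx": 0,"ry": 0,"rz": 0,"jaw": 0},{"dx": 0,"dy": -2.4,"dz": -3.6,"rx": 0,"ry": 0,"rz": 0,"jaw": 0},{"dx": 0,"dy": -2.4,"dz": -3.6,"rx": 0,"ry": 0,"rz": 0,"jaw": 0},{"dx": 0,"dy": -2.4,"dz": -3.6,"rx": 0,"ry": 0,"rz": 0,"jaw": 0},{"dx": 0,"dy": -2.4,"dz": -3.6,"rx": 0,"ry": 0,"rz": 0,"jaw": 0},{"dx": 0,"dy": -2.4,"dz": -3.6,"rx": 0,"ry": 0,"rz": 0,"jaw": 0},{"dx": 0,"dy": -2.4,"dz": -3.6,"rx": 0,"ry": 0,"rz": 0,"jaw": 0}], force=20)

```text
time: 0.9
tcp_pos: [0.4063, -0.2139, 0.2266]
tool_rot: [1.999, 0.41, -1.999]
ft_force: [1.4, -1.1, 0.9]
gripper_width: 0.0334
```

play_rows(plan=[{"dx": 0,"dy": 0,"dz": 0,"rx": -8,"ry": 0,"rz": 0,"jaw": 0},{"dx": 0,"dy": 0,"dz": 0,"rx": -8,"ry": 0,"rz": 0,"jaw": 0},{"dx": 0,"dy": 0,"dz": 0,"rx": -8,"ry": 0,"rz": 0,"jaw": 0},{"dx": 0,"dy": 0,"dz": 0,"rx": -8,"ry": 0,"rz": 0,"jaw": 0},{"dx": 0,"dy": 0,"dz": 0,"rx": -8,"ry": 0,"rz": 0,"jaw": 0},{"dx": 0,"dy": 0,"dz": 0,"rx": -4.5,"ry": 0,"rz": 0,"jaw": 0},{"dx": 0,"dy": 0,"dz": 0,"rx": 0,"ry": 0,"rz": 0,"jaw": 0}])

```text
time: 1.6
tcp_pos: [0.4056, -0.2155, 0.2264]
tool_rot: [1.489, 1.0, -1.489]
ft_force: [0.1, 0.4, 0.4]
gripper_width: -0.0002
```

```bash
python3 st.py
```

```text
t 1.6 tip [ 0.4056 -0.2155  0.2184] F [0.07 0.39 0.41] yang -22.25 x [-4.e-04  3.e-04 -1.e+00] w -0.0002 q [-0.59  0.19  1.87  0.    1.08 -0.2 ]
a move cm (tool xyz) [14.54  1.67 -8.76]
b move cm (tool xyz) [ 14.54   7.17 -14.26]
c move cm (tool xyz) [ 14.54   1.68 -19.76]
v move cm (tool xyz) [ 14.39  -0.43 -13.06]
```

play_rows(plan=[{"dx": 2.5,"dy": 0.6,"dz": -2.9,"rx": 0,"ry": 0,"rz": 0,"jaw": 0},{"dx": 2.5,"dy": 0.6,"dz": -2.9,"rx": 0,"ry": 0,"rz": 0,"jaw": 0},{"dx": 2.5,"dy": 0.5,"dz": -3.0,"rx": 0,"ry": 0,"rz": 0,"jaw": 0},{"dx": 3.5,"dy": 0,"dz": 0,"rx": 0,"ry": 0,"rz": 0,"jaw": 0},{"dx": 0,"dy": 0,"dz": 0,"rx": 0,"ry": 0,"rz": 0,"jaw": 0},{"dx": 0,"dy": 0,"dz": 0,"rx": 0,"ry": 0,"rz": 0,"jaw": 0}])

```text
time: 2.2
tcp_pos: [0.4548, -0.1409, 0.1171]
tool_rot: [1.491, 0.999, -1.492]
ft_force: [0.4, 0.6, 1.0]
gripper_width: 0.0003
```

```bash
python3 st.py; python3 - <<'E'
from h import *
t=manip.capture('top')[:,:,::-1];s=manip.capture('side')[:,:,::-1]
cv2.imwrite('pics/1.png',np.hstack([cv2.resize(t[150:280,165:295],(390,390)),cv2.resize(s[130:260,150:280],(390,390))]))
E
```

```text
t 2.2 tip [ 0.4548 -0.1409  0.1091] F [0.44 0.57 1.02] yang -22.4 x [-9.e-04  3.e-04 -1.e+00] w 0.0003 q [-0.4   0.38  1.94 -0.    0.83 -0.01]
a move cm (tool xyz) [ 3.61 -0.06  0.01]
b move cm (tool xyz) [ 3.6   5.43 -5.5 ]
c move cm (tool xyz) [  3.61  -0.08 -10.99]
v move cm (tool xyz) [ 3.46 -2.17 -4.29]
```

View pics/1.png

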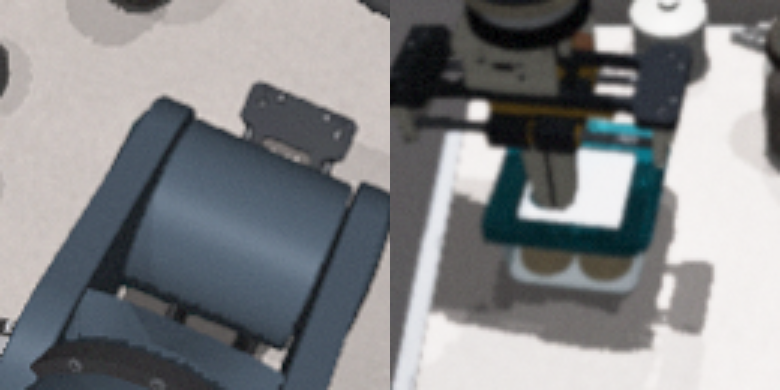

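The side view (right half) shows the closed fingertips at (550,205). That is above the +x side, since they are still about 4 cm too high. The arm hides the box from the top camera. I'll lower now.

play_rows(plan=[{"dx": 1.5,"dy": 0,"dz": 0,"rx": 0,"ry": 0,"rz": 0,"jaw": 0},{"dx": 1.3,"dy": 0,"dz": 0,"rx": 0,"ry": 0,"rz": 0,"jaw": 0},{"dx": 0.3,"dy": 0,"dz": 0,"rx": 0,"ry": 0,"rz": 0,"jaw": 0},{"dx": 0.3,"dy": 0,"dz": 0,"rx": 0,"ry": 0,"rz": 0,"jaw": 0},{"dx": 0,"dy": 0,"dz": 0,"rx": 0,"ry": 0,"rz": 0,"jaw": 0}])

```text
time: 2.8
tcp_pos: [0.4553, -0.1412, 0.0836]
tool_rot: [1.491, 0.997, -1.489]
ft_force: [0.0, -0.7, 0.2]
gripper_width: 0.0006
```

play_rows(plan=[{"dx": 0.2,"dy": 0,"dz": 0,"rx": 0,"ry": 0,"rz": 0,"jaw": 0},{"dx": 0.2,"dy": 0,"dz": 0,"rx": 0,"ry": 0,"rz": 0,"jaw": 0},{"dx": 0,"dy": 0,"dz": 0,"rx": 0,"ry": 0,"rz": 0,"jaw": 0}])

```text
time: 3.1
tcp_pos: [0.4551, -0.1408, 0.0789]
tool_rot: [1.491, 0.999, -1.49]
ft_force: [-0.8, -0.3, 0.5]
gripper_width: 0.0003
```

```bash
python3 st.py
```

```text
t 3.1 tip [ 0.4551 -0.1408  0.0709] F [-0.79 -0.33  0.46] yang -22.33 x [ 6.e-04 -1.e-04 -1.e+00] w 0.0003 q [-0.4   0.44  1.96  0.    0.74 -0.01]
a move cm (tool xyz) [-0.21 -0.09  0.03]
b move cm (tool xyz) [-0.2   5.41 -5.47]
c move cm (tool xyz) [ -0.21  -0.09 -10.97]
v move cm (tool xyz) [-0.36 -2.19 -4.27]
```

play_rows(plan=[{"dx": 0.15,"dy": 0,"dz": 0,"rx": 0,"ry": 0,"rz": 0,"jaw": 0},{"dx": 0,"dy": 0,"dz": 0,"rx": 0,"ry": 0,"rz": 0,"jaw": 0}])

```text
time: 3.3
tcp_pos: [0.4548, -0.1405, 0.077]
tool_rot: [1.49, 0.999, -1.49]
ft_force: [-1.0, -0.1, 0.1]
gripper_width: 0.0003
```

play_rows(plan=[{"dx": 0.15,"dy": 0,"dz": 0,"rx": 0,"ry": 0,"rz": 0,"jaw": 0},{"dx": 0,"dy": 0,"dz": 0,"rx": 0,"ry": 0,"rz": 0,"jaw": 0}])

```text
time: 3.5
tcp_pos: [0.4549, -0.1407, 0.076]
tool_rot: [1.49, 0.999, -1.49]
ft_force: [-2.5, -0.3, 9.3]
gripper_width: 0.0004
```

play_rows(plan=[{"dx": 0.1,"dy": 0,"dz": 0,"rx": 0,"ry": 0,"rz": 0,"jaw": 0},{"dx": 0,"dy": 0,"dz": 0,"rx": 0,"ry": 0,"rz": 0,"jaw": 0}])

```text
time: 3.7
tcp_pos: [0.4549, -0.1408, 0.0756]
tool_rot: [1.49, 0.999, -1.49]
ft_force: [-6.8, 0.8, 19.1]
gripper_width: 0.0004
```

19 N against a hard stop at a tip height of 67.6 mm, so this side appears to be flat. I'll lift and go to the opposite side (-x).

play_rows(plan=[{"dx": -1.5,"dy": 0,"dz": 0,"rx": 0,"ry": 0,"rz": 0,"jaw": 0},{"dx": -2,"dy": 0,"dz": 0,"rx": 0,"ry": 0,"rz": 0,"jaw": 0},{"dx": 0,"dy": 0,"dz": -3.6,"rx": 0,"ry": 0,"rz": 0,"jaw": 0},{"dx": 0,"dy": 0,"dz": -3.7,"rx": 0,"ry": 0,"rz": 0,"jaw": 0},{"dx": 0,"dy": 0,"dz": -3.7,"rx": 0,"ry": 0,"rz": 0,"jaw": 0},{"dx": 0,"dy": 0,"dz": 0,"rx": 0,"ry": 0,"rz": 0,"jaw": 0},{"dx": 0,"dy": 0,"dz": 0,"rx": 0,"ry": 0,"rz": 0,"jaw": 0}])

```text
time: 4.4
tcp_pos: [0.4965, -0.0384, 0.1094]
tool_rot: [1.489, 1.0, -1.489]
ft_force: [-0.2, -0.1, -0.9]
gripper_width: 0.0007
```

```bash
python3 st.py; python3 - <<'E'
from h import *
t=manip.capture('top')[:,:,::-1];s=manip.capture('side')[:,:,::-1]
cv2.imwrite('pics/2.png',np.hstack([cv2.resize(t[150:280,165:295],(390,390)),cv2.resize(s[130:260,150:280],(390,390))]))
E
```

```text
t 4.4 tip [ 0.4965 -0.0384  0.1014] F [-0.2  -0.13 -0.95] yang -22.21 x [-4.e-04  0.e+00 -1.e+00] w 0.0007 q [-0.17  0.42  1.89 -0.    0.83  0.22]
a move cm (tool xyz) [ 2.84 -0.06 11.07]
b move cm (tool xyz) [2.84 5.45 5.58]
c move cm (tool xyz) [ 2.84 -0.04  0.07]
v move cm (tool xyz) [ 2.69 -2.15  6.77]
```

View pics/2.png

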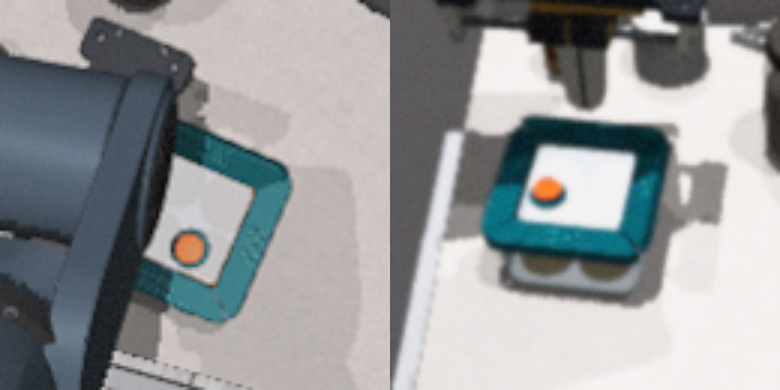

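The shading of the +x side has changed: it is now as bright as the fixed side in the top view (about (255,240)), so it is flat. The box hasn't moved and the plug still stands up. Next is side c. Commanded z sits about 0.3–0.5 mm below the measured value.

play_rows(plan=[{"dx": 1.5,"dy": 0,"dz": 0.05,"rx": 0,"ry": 0,"rz": 0,"jaw": 0},{"dx": 0.8,"dy": 0,"dz": 0,"rx": 0,"ry": 0,"rz": 0,"jaw": 0},{"dx": 0.3,"dy": 0,"dz": 0,"rx": 0,"ry": 0,"rz": 0,"jaw": 0},{"dx": 0.3,"dy": 0,"dz": 0,"rx": 0,"ry": 0,"rz": 0,"jaw": 0},{"dx": 0.2,"dy": 0,"dz": 0,"rx": 0,"ry": 0,"rz": 0,"jaw": 0},{"dx": 0,"dy": 0,"dz": 0,"rx": 0,"ry": 0,"rz": 0,"jaw": 0}])

```text
time: 5.1
tcp_pos: [0.4962, -0.0397, 0.0784]
tool_rot: [1.49, 0.999, -1.491]
ft_force: [-0.2, -0.4, -0.4]
gripper_width: 0.0002
```

play_rows(plan=[{"dx": 0.15,"dy": 0,"dz": 0,"rx": 0,"ry": 0,"rz": 0,"jaw": 0},{"dx": 0,"dy": 0,"dz": 0,"rx": 0,"ry": 0,"rz": 0,"jaw": 0}])

```text
time: 5.3
tcp_pos: [0.4963, -0.0395, 0.077]
tool_rot: [1.49, 0.999, -1.49]
ft_force: [-0.4, -1.4, -0.5]
gripper_width: 0.0005
```

play_rows(plan=[{"dx": 0.1,"dy": 0,"dz": 0,"rx": 0,"ry": 0,"rz": 0,"jaw": 0},{"dx": 0,"dy": 0,"dz": 0,"rx": 0,"ry": 0,"rz": 0,"jaw": 0}])

```text
time: 5.5
tcp_pos: [0.4965, -0.0394, 0.0763]
tool_rot: [1.49, 0.999, -1.49]
ft_force: [-1.2, 0.2, 2.7]
gripper_width: 0.0002
```

play_rows(plan=[{"dx": 0.1,"dy": 0,"dz": 0,"rx": 0,"ry": 0,"rz": 0,"jaw": 0},{"dx": 0,"dy": 0,"dz": 0,"rx": 0,"ry": 0,"rz": 0,"jaw": 0}])

```text
time: 5.7
tcp_pos: [0.4965, -0.0393, 0.0759]
tool_rot: [1.49, 0.999, -1.49]
ft_force: [-4.0, 0.7, 13.3]
gripper_width: 0.0008
```

play_rows(plan=[{"dx": 0.05,"dy": 0,"dz": 0,"rx": 0,"ry": 0,"rz": 0,"jaw": 0},{"dx": 0,"dy": 0,"dz": 0,"rx": 0,"ry": 0,"rz": 0,"jaw": 0}])

```text
time: 5.9
tcp_pos: [0.4966, -0.0393, 0.0757]
tool_rot: [1.49, 0.999, -1.49]
ft_force: [-5.4, 1.7, 18.4]
gripper_width: 0.0003
```

play_rows(plan=[{"dx": -1.5,"dy": 0,"dz": 0,"rx": 0,"ry": 0,"rz": 0,"jaw": 0},{"dx": -3,"dy": 0,"dz": 0,"rx": 0,"ry": 0,"rz": 0,"jaw": 0},{"dx": -1,"dy": 2.8,"dz": 2.8,"rx": 0,"ry": 0,"rz": 0,"jaw": 0},{"dx": 0,"dy": 2.7,"dz": 2.8,"rx": 0,"ry": 0,"rz": 0,"jaw": 0},{"dx": 0,"dy": 0,"dz": 0,"rx": 0,"ry": 0,"rz": 0,"jaw": 0}])

```text
time: 6.4
tcp_pos: [0.5276, -0.1153, 0.1302]
tool_rot: [1.492, 0.995, -1.49]
ft_force: [-0.5, 0.1, -0.2]
gripper_width: 0.0003
```

```bash
python3 st.py; python3 - <<'E'
from h import *
t=manip.capture('top')[:,:,::-1];s=manip.capture('side')[:,:,::-1]
cv2.imwrite('pics/3.png',np.hstack([cv2.resize(t[150:280,165:295],(390,390)),cv2.resize(s[130:260,150:280],(390,390))]))
E
```

```text
t 6.4 tip [ 0.5276 -0.1153  0.1222] F [-0.51  0.11 -0.21] yang -22.44 x [ 0.0024 -0.0013 -1.    ] w 0.0003 q [-0.3   0.45  1.77 -0.    0.92  0.09]
a move cm (tool xyz) [ 4.9  -5.84  5.15]
b move cm (tool xyz) [ 4.91 -0.35 -0.36]
c move cm (tool xyz) [ 4.9  -5.86 -5.85]
v move cm (tool xyz) [ 4.74 -7.95  0.86]
```

View pics/3.png

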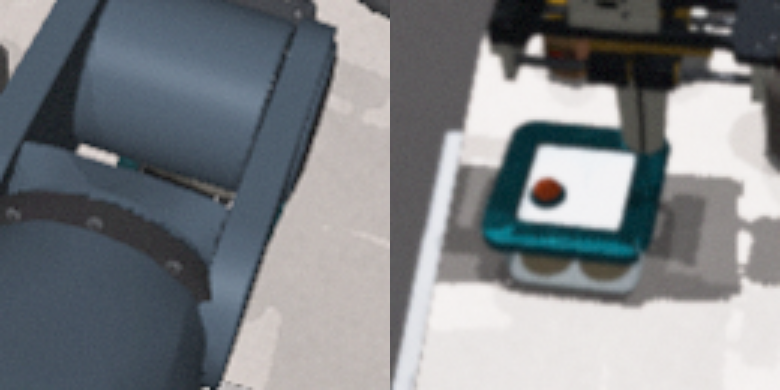

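Side c hit the same hard stop (18 N at 67.7 mm), and in the side view the lid now looks lower at the back edge. Turning 90° for side b.

play_rows(plan=[{"dx": 0,"dy": 0,"dz": 0,"rx": 8.2,"ry": 0,"rz": 0,"jaw": 0},{"dx": 0,"dy": 0,"dz": 0,"rx": 8.2,"ry": 0,"rz": 0,"jaw": 0},{"dx": 0,"dy": 0,"dz": 0,"rx": 8.2,"ry": 0,"rz": 0,"jaw": 0},{"dx": 0,"dy": 0,"dz": 0,"rx": 8.2,"ry": 0,"rz": 0,"jaw": 0},{"dx": 0,"dy": 0,"dz": 0,"rx": 8.2,"ry": 0,"rz": 0,"jaw": 0},{"dx": 0,"dy": 0,"dz": 0,"rx": 8.2,"ry": 0,"rz": 0,"jaw": 0},{"dx": 0,"dy": 0,"dz": 0,"rx": 8.2,"ry": 0,"rz": 0,"jaw": 0},{"dx": 0,"dy": 0,"dz": 0,"rx": 8.2,"ry": 0,"rz": 0,"jaw": 0}])

```text
time: 7.3
tcp_pos: [0.5254, -0.1108, 0.1293]
tool_rot: [2.205, 0.036, -2.207]
ft_force: [-0.8, -0.1, -0.1]
gripper_width: 0.0006
```

play_rows(plan=[{"dx": 0,"dy": 0,"dz": 0,"rx": 8.2,"ry": 0,"rz": 0,"jaw": 0},{"dx": 0,"dy": 0,"dz": 0,"rx": 8.1,"ry": 0,"rz": 0,"jaw": 0},{"dx": 0,"dy": 0,"dz": 0,"rx": 8,"ry": 0,"rz": 0,"jaw": 0},{"dx": 0,"dy": 0,"dz": 0,"rx": 0,"ry": 0,"rz": 0,"jaw": 0},{"dx": 0,"dy": 0,"dz": 0,"rx": 0,"ry": 0,"rz": 0,"jaw": 0}])

```text
time: 7.8
tcp_pos: [0.5257, -0.1113, 0.1295]
tool_rot: [-2.011, 0.39, 2.012]
ft_force: [-0.9, -1.0, 0.2]
gripper_width: -0.0
```

```bash
python3 st.py
```

```text
t 7.8 tip [ 0.5257 -0.1113  0.1215] F [-0.85 -0.96  0.19] yang -111.93 x [-6.e-04  3.e-04 -1.e+00] w -0.0 q [-0.3   0.45  1.77  0.    0.92  1.66]
a move cm (tool xyz) [4.85 5.4  5.54]
b move cm (tool xyz) [ 4.85 -0.06  0.  ]
c move cm (tool xyz) [ 4.85 -5.6   5.47]
v move cm (tool xyz) [4.7  1.09 7.61]
```

play_rows(plan=[{"dx": 2,"dy": 0,"dz": 0,"rx": 0,"ry": 0,"rz": 0,"jaw": 0},{"dx": 2,"dy": 0,"dz": 0,"rx": 0,"ry": 0,"rz": 0,"jaw": 0},{"dx": 0.4,"dy": 0,"dz": 0,"rx": 0,"ry": 0,"rz": 0,"jaw": 0},{"dx": 0.3,"dy": 0,"dz": 0,"rx": 0,"ry": 0,"rz": 0,"jaw": 0},{"dx": 0.3,"dy": 0,"dz": 0,"rx": 0,"ry": 0,"rz": 0,"jaw": 0},{"dx": 0,"dy": 0,"dz": 0,"rx": 0,"ry": 0,"rz": 0,"jaw": 0}])

```text
time: 8.4
tcp_pos: [0.5262, -0.112, 0.0801]
tool_rot: [-2.01, 0.393, 2.009]
ft_force: [0.1, -0.7, -1.2]
gripper_width: 0.0003
```

play_rows(plan=[{"dx": 0.2,"dy": 0,"dz": 0,"rx": 0,"ry": 0,"rz": 0,"jaw": 0},{"dx": 0,"dy": 0,"dz": 0,"rx": 0,"ry": 0,"rz": 0,"jaw": 0}])

```text
time: 8.6
tcp_pos: [0.5259, -0.112, 0.0776]
tool_rot: [-2.009, 0.394, 2.009]
ft_force: [0.1, -0.0, 0.8]
gripper_width: 0.0005
```

play_rows(plan=[{"dx": 0.15,"dy": 0,"dz": 0,"rx": 0,"ry": 0,"rz": 0,"jaw": 0},{"dx": 0,"dy": 0,"dz": 0,"rx": 0,"ry": 0,"rz": 0,"jaw": 0}])

```text
time: 8.8
tcp_pos: [0.5261, -0.112, 0.0763]
tool_rot: [-2.009, 0.394, 2.009]
ft_force: [-0.3, 0.9, 2.2]
gripper_width: 0.0004
```

play_rows(plan=[{"dx": 0.1,"dy": 0,"dz": 0,"rx": 0,"ry": 0,"rz": 0,"jaw": 0},{"dx": 0,"dy": 0,"dz": 0,"rx": 0,"ry": 0,"rz": 0,"jaw": 0}])

```text
time: 9.0
tcp_pos: [0.5263, -0.1121, 0.0759]
tool_rot: [-2.01, 0.394, 2.009]
ft_force: [-3.0, -0.0, 11.5]
gripper_width: 0.0005
```

play_rows(plan=[{"dx": 0.07,"dy": 0,"dz": 0,"rx": 0,"ry": 0,"rz": 0,"jaw": 0},{"dx": 0,"dy": 0,"dz": 0,"rx": 0,"ry": 0,"rz": 0,"jaw": 0}])

```text
time: 9.2
tcp_pos: [0.5266, -0.1122, 0.0757]
tool_rot: [-2.01, 0.394, 2.008]
ft_force: [-3.7, 1.8, 16.0]
gripper_width: 0.0003
```

play_rows(plan=[{"dx": -1.5,"dy": 0,"dz": 0,"rx": 0,"ry": 0,"rz": 0,"jaw": 0},{"dx": -4,"dy": 0,"dz": 0,"rx": 0,"ry": 0,"rz": 0,"jaw": 0},{"dx": -2,"dy": 4,"dz": 1,"rx": 0,"ry": 0,"rz": 0,"jaw": 0},{"dx": -1,"dy": 4.5,"dz": 1,"rx": 0,"ry": 0,"rz": 0,"jaw": 0},{"dx": 0,"dy": 4.5,"dz": 1,"rx": 0,"ry": 0,"rz": 0,"jaw": 0},{"dx": 0,"dy": 4.5,"dz": 1,"rx": 0,"ry": 0,"rz": 0,"jaw": 0},{"dx": 0,"dy": 4.5,"dz": 1,"rx": 0,"ry": 0,"rz": 0,"jaw": 0},{"dx": 0,"dy": 0,"dz": 0,"rx": 0,"ry": 0,"rz": 0,"jaw": 0}])

```text
time: 10.0
tcp_pos: [0.3941, -0.3001, 0.1594]
tool_rot: [-2.006, 0.399, 2.007]
ft_force: [0.4, 0.4, -0.3]
gripper_width: 0.0007
```

```bash
python3 st.py; python3 - <<'E'
from h import *
t=manip.capture('top')[:,:,::-1];s=manip.capture('side')[:,:,::-1]
cv2.imwrite('pics/t4.png',t)
cv2.imwrite('pics/4.png',np.hstack([cv2.resize(t[170:270,175:275],(400,400)),cv2.resize(s[140:240,160:260],(400,400))]))
for n,im,roi in(('top',t,(170,280,175,285)),('side',s,(150,240,170,260))):
    h=cv2.cvtColor(im,cv2.COLOR_BGR2HSV)
    for nm,lo,hi in(('teal',(80,90,20),(105,255,255)),('or',(4,120,120),(18,255,255))):
        m=cv2.inRange(h,lo,hi); k=np.zeros_like(m);k[roi[0]:roi[1],roi[2]:roi[3]]=255;m&=k
        cs,_=cv2.findContours(m,cv2.RETR_CCOMP,cv2.CHAIN_APPROX_NONE)
        for c in cs:
            if cv2.contourArea(c)>15:
                M=cv2.moments(c);print(n,nm,cv2.contourArea(c),M['m10']/M['m00'],M['m01']/M['m00'],cv2.minAreaRect(c))
E
```

```text
t 10.0 tip [ 0.3941 -0.3001  0.1514] F [ 0.37  0.38 -0.29] yang -112.46 x [-4.e-04 -5.e-04 -1.e+00] w 0.0007 q [-0.74  0.34  1.86 -0.    0.95  1.22]
a move cm (tool xyz) [  7.83 -17.03   0.54]
b move cm (tool xyz) [  7.83 -22.55  -4.94]
c move cm (tool xyz) [  7.82 -28.03   0.57]
v move cm (tool xyz) [  7.68 -21.33   2.65]
top teal 3049.5 226.58364759250148 222.15505274088645 ((226.51312255859375, 222.2557373046875), (56.34366989135742, 57.31709289550781), 23.629377365112305)
top teal 1415.5 226.7603909101613 221.8013658306841 ((226.83148193359375, 221.6875762939453), (38.51694869995117, 39.03528594970703), 23.498565673828125)
top or 58.0 227.70689655172413 232.3706896551724 ((227.50003051757812, 232.50003051757812), (8.485280990600586, 8.485280990600586), 45.0)
side teal 765.0 225.6498910675381 196.719825708061 ((221.8137664794922, 194.55535888671875), (35.3942756652832, 46.11103820800781), 10.007979393005371)
side teal 18.0 182.43518518518516 158.55555555555554 ((181.66539001464844, 157.0730743408203), (11.489459037780762, 16.664100646972656), 37.87498474121094)
```

View pics/4.png

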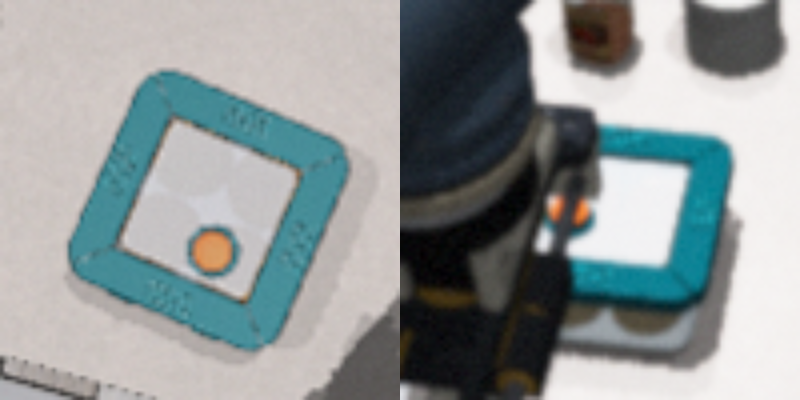

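The top view shows all four rim sides in the same flat teal shade with even mitres. The plug is unchanged at (228,232), and the box hasn't moved. Now the vent plug.

play_rows(plan=[{"dx": 0,"dy": -4.2,"dz": 0.6,"rx": 0,"ry": 0,"rz": 0,"jaw": 0},{"dx": 0,"dy": -4.3,"dz": 0.6,"rx": 0,"ry": 0,"rz": 0,"jaw": 0},{"dx": 0,"dy": -4.3,"dz": 0.5,"rx": 0,"ry": 0,"rz": 0,"jaw": 0},{"dx": 0,"dy": -4.3,"dz": 0.5,"rx": 0,"ry": 0,"rz": 0,"jaw": 0},{"dx": 0,"dy": -4.2,"dz": 0.5,"rx": 0,"ry": 0,"rz": 0,"jaw": 0},{"dx": 4,"dy": 0,"dz": 0,"rx": 0,"ry": 0,"rz": 0,"jaw": 0},{"dx": 0,"dy": 0,"dz": 0,"rx": 0,"ry": 0,"rz": 0,"jaw": 0},{"dx": 0,"dy": 0,"dz": 0,"rx": 0,"ry": 0,"rz": 0,"jaw": 0}])

```text
time: 10.9
tcp_pos: [0.4519, -0.0888, 0.1196]
tool_rot: [-2.008, 0.393, 2.011]
ft_force: [0.5, -0.2, 1.0]
gripper_width: 0.0003
```

```bash
python3 st.py
```

```text
t 10.9 tip [ 0.4519 -0.0888  0.1116] F [ 0.47 -0.19  1.  ] yang -112.14 x [-1.7e-03  5.0e-04 -1.0e+00] w 0.0003 q [-0.3   0.35  1.97 -0.    0.82  1.66]
a move cm (tool xyz) [ 3.86  4.72 -2.17]
b move cm (tool xyz) [ 3.85 -0.76 -7.68]
c move cm (tool xyz) [ 3.85 -6.28 -2.2 ]
v move cm (tool xyz) [ 3.71  0.42 -0.08]
```

play_rows(plan=[{"dx": 2.5,"dy": 0.4,"dz": -0.1,"rx": 0,"ry": 0,"rz": 0,"jaw": 0},{"dx": 1,"dy": 0,"dz": 0,"rx": 0,"ry": 0,"rz": 0,"jaw": 0},{"dx": 0.3,"dy": 0,"dz": 0,"rx": 0,"ry": 0,"rz": 0,"jaw": 0},{"dx": 0,"dy": 0,"dz": 0,"rx": 0,"ry": 0,"rz": 0,"jaw": 0}])

```text
time: 11.3
tcp_pos: [0.4517, -0.0937, 0.082]
tool_rot: [-2.009, 0.395, 2.009]
ft_force: [-0.4, 0.8, 0.2]
gripper_width: 0.0001
```

play_rows(plan=[{"dx": 0.2,"dy": 0,"dz": 0,"rx": 0,"ry": 0,"rz": 0,"jaw": 0},{"dx": 0,"dy": 0,"dz": 0,"rx": 0,"ry": 0,"rz": 0,"jaw": 0}])

```text
time: 11.5
tcp_pos: [0.4521, -0.0938, 0.0801]
tool_rot: [-2.011, 0.395, 2.008]
ft_force: [-0.9, -1.3, 2.9]
gripper_width: 0.0005
```

play_rows(plan=[{"dx": 0.2,"dy": 0,"dz": 0,"rx": 0,"ry": 0,"rz": 0,"jaw": 0},{"dx": 0,"dy": 0,"dz": 0,"rx": 0,"ry": 0,"rz": 0,"jaw": 0}])

```text
time: 11.7
tcp_pos: [0.4521, -0.0937, 0.0777]
tool_rot: [-2.011, 0.395, 2.008]
ft_force: [1.4, -1.8, 3.2]
gripper_width: 0.0009
```

play_rows(plan=[{"dx": 0.1,"dy": 0,"dz": 0,"rx": 0,"ry": 0,"rz": 0,"jaw": 0},{"dx": 0,"dy": 0,"dz": 0,"rx": 0,"ry": 0,"rz": 0,"jaw": 0}])

```text
time: 11.9
tcp_pos: [0.4521, -0.0937, 0.0767]
tool_rot: [-2.011, 0.394, 2.008]
ft_force: [0.2, -2.3, 4.4]
gripper_width: 0.0003
```

play_rows(plan=[{"dx": 0.05,"dy": 0,"dz": 0,"rx": 0,"ry": 0,"rz": 0,"jaw": 0},{"dx": 0,"dy": 0,"dz": 0,"rx": 0,"ry": 0,"rz": 0,"jaw": 0}])

```text
time: 12.1
tcp_pos: [0.4521, -0.0937, 0.0763]
tool_rot: [-2.01, 0.394, 2.008]
ft_force: [-0.5, -2.7, 7.2]
gripper_width: 0.0003
```

play_rows(plan=[{"dx": 0.05,"dy": 0,"dz": 0,"rx": 0,"ry": 0,"rz": 0,"jaw": 0},{"dx": 0,"dy": 0,"dz": 0,"rx": 0,"ry": 0,"rz": 0,"jaw": 0}])

```text
time: 12.3
tcp_pos: [0.4521, -0.0937, 0.076]
tool_rot: [-2.011, 0.394, 2.008]
ft_force: [-0.7, -2.4, 8.7]
gripper_width: 0.0005
```

play_rows(plan=[{"dx": 0.05,"dy": 0,"dz": 0,"rx": 0,"ry": 0,"rz": 0,"jaw": 0},{"dx": 0,"dy": 0,"dz": 0,"rx": 0,"ry": 0,"rz": 0,"jaw": 0}])

```text
time: 12.5
tcp_pos: [0.4521, -0.0937, 0.0755]
tool_rot: [-2.011, 0.395, 2.008]
ft_force: [-1.0, -0.9, 9.7]
gripper_width: 0.0004
```

play_rows(plan=[{"dx": 0.05,"dy": 0,"dz": 0,"rx": 0,"ry": 0,"rz": 0,"jaw": 0},{"dx": 0,"dy": 0,"dz": 0,"rx": 0,"ry": 0,"rz": 0,"jaw": 0}])

```text
time: 12.7
tcp_pos: [0.4521, -0.0937, 0.0751]
tool_rot: [-2.011, 0.394, 2.008]
ft_force: [-2.0, -2.3, 12.6]
gripper_width: 0.0002
```

play_rows(plan=[{"dx": 0.05,"dy": 0,"dz": 0,"rx": 0,"ry": 0,"rz": 0,"jaw": 0},{"dx": 0.05,"dy": 0,"dz": 0,"rx": 0,"ry": 0,"rz": 0,"jaw": 0},{"dx": 0,"dy": 0,"dz": 0,"rx": 0,"ry": 0,"rz": 0,"jaw": 0}])

```text
time: 13.0
tcp_pos: [0.4521, -0.0937, 0.0743]
tool_rot: [-2.011, 0.394, 2.008]
ft_force: [-2.0, -1.4, 14.8]
gripper_width: 0.0
```

play_rows(plan=[{"dx": 0,"dy": 0,"dz": 0,"rx": 0,"ry": 0,"rz": 0,"jaw": 0},{"dx": 0,"dy": 0,"dz": 0,"rx": 0,"ry": 0,"rz": 0,"jaw": 0}])

```text
time: 13.2
tcp_pos: [0.4521, -0.0937, 0.0743]
tool_rot: [-2.011, 0.395, 2.008]
ft_force: [-1.7, -2.2, 14.2]
gripper_width: 0.0001
```

```bash
python3 st.py
```

```text
t 13.2 tip [ 0.4521 -0.0938  0.0663] F [-1.67 -2.16 14.22] yang -112.2 x [ 1.3e-03 -5.0e-04 -1.0e+00] w 0.0001 q [-0.31  0.43  2.   -0.    0.71  1.65]
a move cm (tool xyz) [-0.67  4.27 -1.96]
b move cm (tool xyz) [-0.66 -1.22 -7.47]
c move cm (tool xyz) [-0.67 -6.73 -1.98]
v move cm (tool xyz) [-0.82 -0.04  0.13]
```

Steady 14 N, well over the 4 N friction, with a soft rubber-like rise. I'll lift off and inspect.

play_rows(plan=[{"dx": -1.5,"dy": 0,"dz": 0,"rx": 0,"ry": 0,"rz": 0,"jaw": 0},{"dx": -4,"dy": 0,"dz": 0,"rx": 0,"ry": 0,"rz": 0,"jaw": 0},{"dx": -2,"dy": 4,"dz": 0,"rx": 0,"ry": 0,"rz": 0,"jaw": 0},{"dx": -1,"dy": 4.5,"dz": 0,"rx": 0,"ry": 0,"rz": 0,"jaw": 0},{"dx": 0,"dy": 4.8,"dz": 0,"rx": 0,"ry": 0,"rz": 0,"jaw": 0},{"dx": 0,"dy": 4.8,"dz": 0,"rx": 0,"ry": 0,"rz": 0,"jaw": 0},{"dx": 0,"dy": 4.8,"dz": 0,"rx": 0,"ry": 0,"rz": 0,"jaw": 0},{"dx": 0,"dy": 4.8,"dz": 0,"rx": 0,"ry": 0,"rz": 0,"jaw": 0}])

```text
time: 14.0
tcp_pos: [0.3457, -0.3513, 0.1583]
tool_rot: [-2.008, 0.394, 2.009]
ft_force: [0.6, -0.3, -0.7]
gripper_width: 0.0007
```

play_rows(plan=[{"dx": 0,"dy": 4.8,"dz": 0,"rx": 0,"ry": 0,"rz": 0,"jaw": 0},{"dx": 0,"dy": 4.8,"dz": 0,"rx": 0,"ry": 0,"rz": 0,"jaw": 0},{"dx": 0,"dy": 0,"dz": 0,"rx": 0,"ry": 0,"rz": 0,"jaw": 0},{"dx": 0,"dy": 0,"dz": 0,"rx": 0,"ry": 0,"rz": 0,"jaw": 0}])

```text
time: 14.4
tcp_pos: [0.31, -0.4388, 0.1578]
tool_rot: [-2.007, 0.394, 2.008]
ft_force: [0.4, -0.1, -0.1]
gripper_width: 0.0007
```

```bash
python3 st.py; python3 - <<'E'
from h import *
t=manip.capture('top')[:,:,::-1];s=manip.capture('side')[:,:,::-1]
cv2.imwrite('pics/s5.png',s);cv2.imwrite('pics/t5.png',t)
cv2.imwrite('pics/5.png',np.hstack([cv2.resize(t[170:270,175:275],(400,400)),cv2.resize(s[140:240,160:260],(400,400))]))
for n,im,roi in(('top',t,(170,280,175,285)),('side',s,(150,240,170,260))):
    h=cv2.cvtColor(im,cv2.COLOR_BGR2HSV)
    for nm,lo,hi in(('teal',(80,90,20),(105,255,255)),('or',(4,120,120),(18,255,255))):
        m=cv2.inRange(h,lo,hi); k=np.zeros_like(m);k[roi[0]:roi[1],roi[2]:roi[3]]=255;m&=k
        cs,_=cv2.findContours(m,cv2.RETR_CCOMP,cv2.CHAIN_APPROX_NONE)
        for c in cs:
            if cv2.contourArea(c)>15:
                M=cv2.moments(c);print(n,nm,cv2.contourArea(c),M['m10']/M['m00'],M['m01']/M['m00'],cv2.minAreaRect(c))
r=Ro.from_euler('z',-112.3,degrees=True);C=np.array([.475,-.0898,0])
for z in(.0696,.0746):
    w=C+r.apply((.012,-.021,z));print(z,proj('top',w),proj('side',w))
E
```

```text
t 14.4 tip [ 0.31   -0.4387  0.1498] F [ 0.37 -0.14 -0.08] yang -112.31 x [-5.0e-04  1.5e-03 -1.0e+00] w 0.0007 q [-1.04  0.41  1.75  0.    0.98  0.92]
a move cm (tool xyz) [  7.72 -33.04  -2.03]
b move cm (tool xyz) [  7.72 -38.54  -7.53]
c move cm (tool xyz) [  7.73 -44.04  -2.03]
v move cm (tool xyz) [  7.57 -37.34   0.07]
top teal 3052.5 226.60813540813538 222.16702156702155 ((226.56558227539062, 222.2786865234375), (56.458187103271484, 57.31709289550781), 23.629377365112305)
top teal 1413.5 226.77384742365285 221.788704162245 ((226.84976196289062, 221.69552612304688), (38.47707748413086, 39.03528594970703), 23.498565673828125)
top or 54.0 227.80246913580245 232.42592592592592 ((227.50003051757812, 232.50003051757812), (8.485280990600586, 8.485280990600586), 45.0)
side teal 2276.0 212.29064147627417 193.82769478617456 ((211.40243530273438, 193.3780517578125), (58.3078498840332, 44.39347839355469), 6.340191841125488)
side teal 987.0 212.16210739614996 191.8338399189463 ((211.87710571289062, 191.5443572998047), (39.72602462768555, 28.9182071685791), 6.709836483001709)
side or 40.0 202.05 194.0625 ((202.0, 194.0), (6.0, 8.0), 90.0)
0.0696 [227.80971453 232.86823228] [201.91838268 192.82621418]
0.0746 [227.64082523 232.84233626] [201.68962559 191.37697651]
```

View pics/5.png

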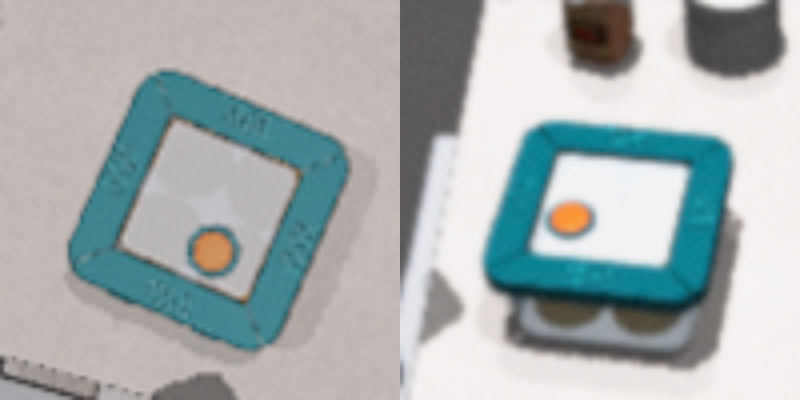

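```bash
python3 - <<'E'
from h import *
def wc(im):
    im=im.astype(float)[182:204,190:214]  # BGR
    w=np.clip(im[:,:,2]-im[:,:,0]-40,0,None); y,x=np.mgrid[182:204,190:214]
    return (w*x).sum()/w.sum(),(w*y).sum()/w.sum(),w.sum()
print('before',wc(cv2.imread('pics/side0.png')))
for i in range(4): print('now',wc(manip.capture('side')[:,:,::-1]))
a=cv2.imread('pics/side0.png');b=cv2.imread('pics/s5.png')
cv2.imwrite('pics/6.png',np.hstack([cv2.resize(i[180:206,188:214],(390,390),interpolation=cv2.INTER_CUBIC) for i in(a,b)]))
r=Ro.from_euler('z',-112.3,degrees=True);C=np.array([.475,-.0898,0])
E
```

```text
before (np.float64(201.93977415307404), np.float64(192.59445141502857), np.float64(7173.0))
now (np.float64(202.14273600904465), np.float64(193.97258338044094), np.float64(7076.0))
now (np.float64(202.1480011341083), np.float64(193.973206691239), np.float64(7054.0))
now (np.float64(202.14213340838728), np.float64(193.97509147199548), np.float64(7106.0))
now (np.float64(202.1468085106383), np.float64(193.97262411347518), np.float64(7050.0))
```

View pics/6.png

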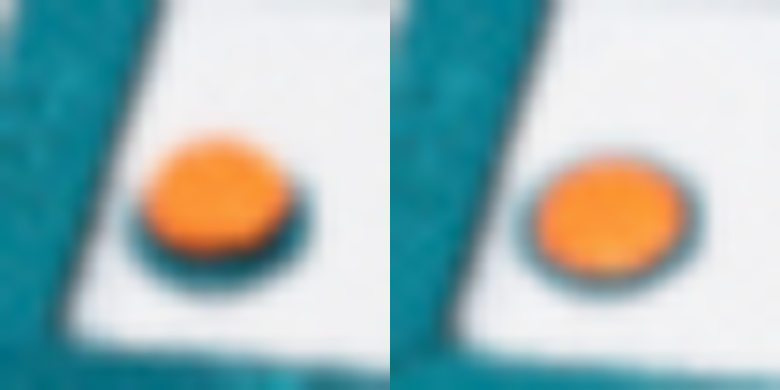

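The plug shifted 1.38 px in the side view, which is about 4.8 mm down, and it now sits concentric in its seat. Everything checks out, so I'm handing in.

```bash
python3 -c "
from workcell import manip
o=manip.observe();print(o['time'],o['ft_force']);print(manip.sign_off())"
```

```text
14.7 [0.33840707 0.06009251 0.09909086]
the job is handed in; nothing more can be done
None
```

The box is closed and the job was handed in at 14.7 s; no verdict is reported. With the closed fingertips I pressed the +x, -x and +y rim sides in turn, each to a hard stop at 16–19 N. After a camera check I then pushed the orange vent plug in with about 14 N.

- **Rim sides:** after the three presses, the top view showed all four sides in the same flat shade with even mitres. The plug was still standing open at that point.
- **Vent plug:** the last side view shows it about 4.8 mm lower (about 5 mm expected) and concentric in its seat. The force rose softly rather than at a sharp stop, and the fingertip ended about 3 mm below the nominal top of the plug. I take that to be the rubber giving, since the plug was clearly past its 4 N friction.
- **Box and surroundings:** in the top view the box moved less than half a pixel (under 1 mm), and the arm is clear with no contact force. I did not measure the surrounding items again; the arm stayed clear of them and no unexpected contact force appeared.

Two early move calls were refused because the rows lacked some keys, so nothing moved. No other check failed or disagreed.

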